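Give each sample pot its own lid

ROBOT

A 7-joint arm with a two-finger parallel gripper is mounted at the origin on the work surface. World frame = base frame: x ahead of the robot, y to its left, z up, the work surface at z = 0. Lengths are in mm, angles in rad, forces in N, time in s.
With the tool pointing down it reaches from about 425 to 1025 mm from the base axis. Payload 3.6 kg.
Tool frame: the origin (TCP) lies at the very end of the fingers, on their centre line; the grasp point (between the pads) lies 19 mm behind it (bot.grasp_offset is the z of the grasp point in the tool frame, in mm); z points along the fingers, y is the line along which they close (so a half turn about z gives the same grasp; the last joint's range is limited). The gripper opens to 85 mm and grips with 20 to 120 N. Pads are 22 mm wide; open, the fingers measure 114 mm over their backs; the gripper's body (76 mm by 85 mm) begins 54 mm behind the grasp point. The pads swing forward as they close: fully open they stand 13 mm farther back than shut.
Start: joints at [1.161, 0.591, 0.048, 1.609, -0.033, 0.943, -0.034], TCP at [225.859, -688.925, 231.302] pointing down, gripper open.
Joint ranges: [-2.69, 2.69], [-0.47, 2.24], [-1.27, 1.36], [0.19, 2.51], [-1.53, 4.68], [0.08, 2.07], [-3.09, 3.09]. Speed limits (rad/s): [2.57, 2.57, 3.14, 3.14, 3.14, 3.14, 3.14].

INTERFACE

Orientations are given as a unit quaternion [w, x, y, z].
In Python, from rig import monitor, optics, ticket, bot gives the robot as it stands.
- The arm moves only by the tool apply_moves, never from a script. Its argument "moves" is one flat list of numbers, 7 for each row, row after row: the shift along the tool's x, y, z in mm, then the turn, a rotation vector about the tool's x, y, z in degrees, then the finger opening in mm, from 0 to 85.4. In form: [tx, ty, tz, rx, ry, rz, jaw, tx, ty, tz, rx, ry, rz, jaw, ...]. A call has 1 to 12 rows; each row is the pose to reach, as a shift and turn from the pose commanded when the call began, along the tool's axes at that moment; what a row does not reach only later rows make up. A row lasts 1/10 s, in which the tool goes at most 50 mm and 8.59 degrees, less where a joint would pass 70% of its speed; a pose out of reach is approached as far as the arm can. A call with a gripper value outside its range is refused whole. The fingers move at their own pace and stop on an object; the grip force is fixed at half the most. Time passes only in rows, so rows that repeat a pose let the fingers close. It gives the time, the measured TCP pose, the force, the opening and the grip force at its end, in the units of the state.
- monitor.state(): the state, without advancing time (a new reading comes with each control period).
- optics.capture(name): name is "scene" or "top" or "wrist"; returns the picture (420x560x3 uint8, red, green, blue); there is no depth.
- optics.camera_info(name): a dict with "camera_matrix" (3x3 intrinsics, pixels), "R" (3x3) and "t" (3): a world point X has camera coordinates R X + t. Camera axes: x right, y down, z forward; pixel columns grow to the right and rows downward; lengths in mm; the calibration is good to about 2 mm. A picture is of the moment at which its call begins: read the wrist's pose just before it. camera_info takes no time and is no camera call; for the wrist camera it gives the pose at the moment of the call.
- ticket.sign_off(): hands the job in; it is judged then, once.
The state is a dict: "time": time; "qpos": joint angles; "dq": joint speeds; "tau": joint torques, N m; "ee_pos": TCP position; "tcp_rot": TCP orientation; "ft_force": force on the tool from outside, world axes, zero at the start; "moment": the same for the moment, N m; "finger_gap": finger opening in mm; "gripper_force": force on a finger pad.
Only numpy, scipy, OpenCV 4.12 (cv2) and the standard library are available. Lean on these libraries where they do the work, as an engineer would, in place of code of your own. Each camera call takes 0.05 s, during which the arm holds its last target. There are 200 camera calls.

TASK

On this laboratory bench the large lid has been left on the small steel pot, where it does not fit. Close both steel pots with the lid that fits: the large lid on the large pot and the small lid (the smallest of the three) on the small pot, each knob up, flat and fully down on the rim. Leave the medium spare lid and everything else lying about undisturbed, and keep the pots standing where they are, give or take a few centimetres.

Things in the scene. Friction and masses are not known exactly. Their poses are not given: they have to be found in the camera images.
- pot_small: Small open steel pot, a plain round straight-sided cup: 50 mm outside diameter, 44 mm mouth, 60 mm tall, 3 mm wall, about 0.3 kg, standing loose on the bench. At the start the large lid lies on it. Origin: centre of its underside; z up, rim at z = 60 mm.
- pot_large: Large open steel pot, same make: 72 mm outside diameter, 66 mm mouth, 65 mm tall, 3 mm wall, about 0.4 kg, standing loose and open on the bench. Origin: centre of its underside; z up, rim at z = 65 mm.
- lid_large: Large lid: aluminium flange 80 mm across, 5 mm thick; below it a tapered plug 8 mm tall (61 mm across at top, 56 at its underside); on it an upright grey round knob, 24 mm across, 28 tall. 0.13 kg. 2.5 mm play in the large pot. Starts loose, knob up, plug lying on the small pot's rim, too wide to enter. Origin: centre of the plug's underside, z up: flange from 8 to 13 mm, knob's top at 41 mm.
- lid_small: Small lid: aluminium flange 52 mm across, 5 mm thick; below it a tapered plug 8 mm tall (39 mm across at top, 34 at its underside); on it an upright grey round knob, 24 mm across, 28 tall. 0.07 kg. 2.5 mm play in the small pot. Starts on the bench, standing on its plug, knob up. Origin: centre of the plug's underside, z up: flange from 8 to 13 mm, knob's top at 41 mm.
- lid_spare: Spare medium lid: aluminium flange 63 mm across, 5 mm thick; below it a tapered plug 8 mm tall (52 mm across at top, 47 at its underside); on it an upright grey round knob, 24 mm across, 28 tall. Fits neither pot; leave it alone. Stands on its plug on the bench; may swap places with the small lid. Origin: centre of the plug's underside, z up: flange from 8 to 13 mm, knob's top at 41 mm.
- lid_large_flange (a point): Point on the large lid's axis at the underside of its flange (8 mm above the lid's origin); when the lid is fully home it coincides with pot_large_rim, within the play.
- lid_small_flange (a point): Point on the small lid's axis at the underside of its flange (8 mm above the lid's origin); when the lid is fully home it coincides with pot_small_rim, within the play.
- pot_large_rim (a point): Centre of the large pot's mouth, at rim height (65 mm above its underside).
- pot_small_rim (a point): Centre of the small pot's mouth, at rim height (60 mm above its underside).
- beaker: Clear glass beaker, 66 mm across, 85 mm tall; bystander. Origin: centre of its underside.
- amber_jar: Closed amber glass jar, 52 mm across, 90 mm tall; bystander. Origin: centre of its underside.
- dish: Small white ceramic dish, 64 mm across, 22 mm tall; bystander. Origin: centre of its underside.
- spatula: Narrow steel lab spatula, 190 mm long, 16 mm wide, 6 mm thick, lying flat on the bench; bystander. Origin: under its middle; it lies along its own x axis.
- tape: Roll of yellow tape lying flat, 80 mm across, 22 mm tall; bystander. Origin: centre of its underside.
Things that resemble listed ones, but are neither listed nor needed, are in the scene too. Leave any pink look-alike of the lid_large alone.

How it is judged (in metres and radians):
At the end, for the whole second after the job is handed in: Each lid is home on its own pot: the flange's underside within 3 mm of rim height and within 6 mm of the mouth's centre, lid and pot upright within 0.09 rad and at rest (under 0.02 m/s), both pots standing on the bench (underside within 8 mm of it) within 50 mm of where they started (horizontal distance between lid_large_flange and pot_large_rim below 0.006 m and z of lid_large_flange in the frame of pot_large_rim between -0.003 and 0.003 m and angle between each of lid_large, pot_large, lid_small, pot_small's own z axis and vertical below 0.09 rad and height (world z) of each of pot_large, pot_small below 0.008 m and distance of each of pot_large, pot_small from where it was at the start of the episode below 0.05 m and linear speed of each of lid_large, pot_large, lid_small, pot_small below 0.02 m/s and horizontal distance between lid_small_flange and pot_small_rim below 0.006 m and z of lid_small_flange in the frame of pot_small_rim between -0.003 and 0.003 m); the robot touches nothing.
It fails at once if the spare lid is moved by more than 30 mm (distance of lid_spare from where it was at the start of the episode above 0.03 m).
It fails at once if a bystander (beaker, amber jar, dish, spatula, tape) is moved by more than 30 mm (distance of any of beaker, amber_jar, dish, spatula, tape from where it was at the start of the episode above 0.03 m).
It also fails if it takes over 58 s, if anything falls off the work surface, if the arm or the gripper's body presses on something with over 40 N, if the wrist force passes 120 N, or if a joint passes its speed limit or range.

## Working session

There is one attempt and no reset: what is moved stays moved. The work goes in short steps, Python scripts to look and compute and a tool call to move; the robot and the scene stay as the last step left them, time stands still between calls to the robot, and variables do not carry over. Pictures are saved under pics/ and viewed, at most 13 in all, crops included, and the job is handed in when it is done.

Besides the shell and the picture viewer there is one more tool, called after "Emit:" by a JSON object that holds its "op" and its "data", one argument or row to a line. apply_moves: Moves the arm, as the interface text tells. Its arguments: {"type":"object","properties":{"moves":{"type":"array","items":{"type":"number"}}},"required":["moves"]}

```bash
mkdir -p pics; ls; python3 - <<'E'
from rig import monitor, optics, ticket, bot
import cv2
s=monitor.state();print({k:s[k] for k in('time','ee_pos','tcp_rot','finger_gap')})
for n in('scene','top'):
    im=optics.capture(n);cv2.imwrite(f'pics/{n}0.png',im[:,:,::-1])
    c=optics.camera_info(n);print(n,c)
E
```

```text
pics
{'time': 0.0, 'ee_pos': array([ 225.60887811, -688.13811626,  230.13183956]), 'tcp_rot': array([-1.09293725e-03,  9.87473211e-01,  1.57782780e-01, -2.40017703e-04]), 'finger_gap': 85.5207894485607}
scene {'camera_matrix': array([[495.09169479,   0.        , 276.39156377],
       [  0.        , 495.09169479, 205.96687678],
       [  0.        ,   0.        ,   1.        ]]), 'R': array([[ 0.4968761 ,  0.86757679, -0.02060727],
       [ 0.62915591, -0.37648064, -0.6800185 ],
       [-0.59772651,  0.32491976, -0.7329053 ]]), 't': array([-275.85326231, -330.44350667, 1446.27477369])}
top {'camera_matrix': array([[454.8092425 ,   0.        , 277.7342769 ],
       [  0.        , 454.8092425 , 206.99509548],
       [  0.        ,   0.        ,   1.        ]]), 'R': array([[-0.01721115, -0.99939707, -0.0301543 ],
       [-0.99553187,  0.01992948, -0.09229906],
       [ 0.09284437,  0.028431  , -0.99527464]]), 't': array([  29.7522682 ,  592.12904159, 1002.38061618])}
```

View pics/top0.png

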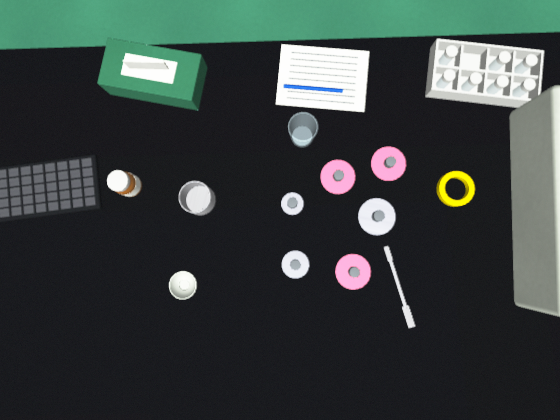

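View pics/scene0.png

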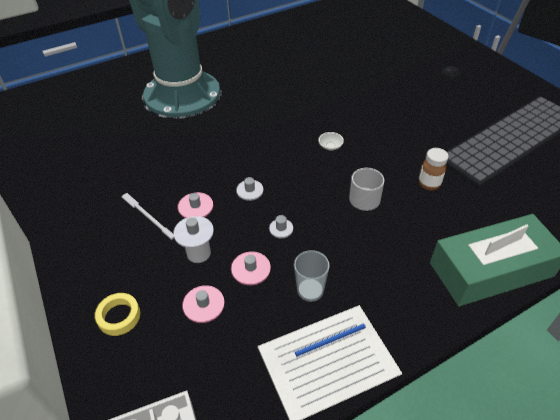

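The top view shows the small lid near (292,203), the spare at (295,264) and the large lid on the small pot at (377,216). The open large pot is at (197,198), and pink look-alikes sit at (338,177), (389,163) and (353,271). I'll enlarge it for a closer reading.

```bash
cat > h.py <<'E'
import numpy as np
from rig import monitor, optics
def ray(n,uv,z,c=None):
    c=c or optics.camera_info(n);d=c['R'].T@np.linalg.solve(c['camera_matrix'],[*uv,1]);o=-c['R'].T@c['t']
    return o+d*(z-o[2])/d[2]
def proj(n,X,c=None):
    c=c or optics.camera_info(n);p=c['camera_matrix']@(c['R']@np.array(X,float)+c['t']);return p[:2]/p[2]
E
python3 - <<'E'
import cv2,numpy as np
from h import *
im=cv2.imread('pics/top0.png');cv2.imwrite('pics/top_c.png',cv2.resize(im[150:300,160:420],None,fx=3,fy=3,interpolation=cv2.INTER_CUBIC))
hsv=cv2.cvtColor(im,cv2.COLOR_BGR2HSV)
m=((hsv[...,2]>60)&(hsv[...,1]<80)).astype(np.uint8)
n,l,st,ce=cv2.connectedComponentsWithStats(m)
for i in range(1,n):
    if st[i,4]>150:
        cs=cv2.findContours((l==i).astype(np.uint8),cv2.RETR_EXTERNAL,cv2.CHAIN_APPROX_NONE)[0]
        e=cv2.fitEllipse(max(cs,key=len));print(np.round(e[0],1),np.round(e[1],1),[np.round(ray('top',e[0],z)[:2]) for z in(13,65)])
for nm,u,z in(('lid_small',(292,203),13),('spare',(295,264),13),('lid_large',(377,216),73),('potL',(197,198),65)):print(nm,ray('top',u,z),proj('scene',ray('top',u,z)))
E
```

```text
[505.8 156.3] [126.  281.3] [array([ 700., -505.]), array([ 690., -480.])]
[322.3  77.5] [ 70.9 107.9] [array([898., -91.]), array([878., -87.])]
[148.8  68. ] [25.  66.5] [array([933., 321.]), array([911., 305.])]
[302.5 128.5] [29.6 35.4] [array([777., -42.]), array([763., -40.])]
[ 88.  181.8] [10.8 65. ] [array([662., 462.]), array([654., 438.])]
[ 75.8 182.8] [10.7 65.4] [array([660., 491.]), array([652., 466.])]
[ 63.5 184.7] [10.7 65.7] [array([657., 520.]), array([649., 494.])]
[337.3 177.5] [29.2 31.8] [array([ 660., -119.]), array([ 651., -114.])]
[ 51.3 186.9] [10.7 64.2] [array([652., 549.]), array([644., 521.])]
[ 26.8 189.6] [10.6 65.7] [array([647., 607.]), array([639., 576.])]
[ 39.  187.8] [10.7 64.1] [array([650., 578.]), array([643., 549.])]
[ 14.6 191.2] [10.6 65.6] [array([644., 636.]), array([636., 604.])]
[  3.9 199.5] [ 8.4 67.5] [array([624., 661.]), array([618., 627.])]
[117.7 180.4] [22.  23.1] [array([664., 392.]), array([656., 372.])]
[122.7 182.6] [24.5 35. ] [array([658., 380.]), array([650., 361.])]
[196.3 197.7] [33.2 38. ] [array([619., 207.]), array([613., 196.])]
[292.  203.2] [22.6 23. ] [array([602., -14.]), array([597., -14.])]
[376.5 216.3] [37.2 38. ] [array([ 568., -206.]), array([ 565., -196.])]
[407.1 312.5] [  6.9 147.7] [array([ 352., -265.]), array([ 359., -253.])]
[295.  264.1] [28.  28.4] [array([463., -18.]), array([465., -17.])]
[352.7 271.3] [32.5 33. ] [array([ 445., -148.]), array([ 447., -141.])]
[182.3 285. ] [28.2 28.8] [array([420., 240.]), array([424., 227.])]
lid_small [602.52569284 -13.79580628  13.        ] [281.60539998 226.74397234]
spare [463.30178391 -17.79992532  13.        ] [250.06741129 188.33745454]
lid_large [ 564.68342657 -195.43567868   73.        ] [193.35488846 230.31187405]
potL [612.53035971 194.89734342  65.        ] [365.05484781 177.66531884]
```

View pics/top_c.png

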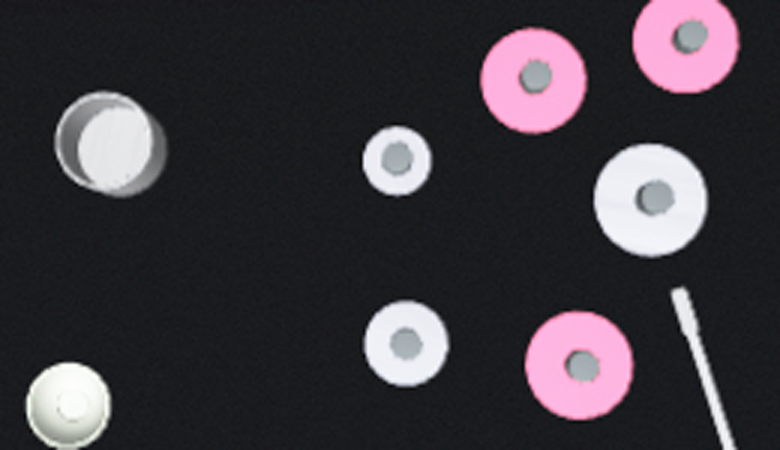

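The crop shows the large pot's rim centred at crop (105,142), which is full-frame (194.8,197.0). The large lid is at (376.5,216.3) and the small lid at (292,203.2). A grey block sits at the right edge, so I'll check how tall it is and plan the path.

```bash
python3 - <<'E'
from h import *
import cv2
for u in((517,302),(511,108),(552,90),(559,313)):
    for z in(0,100,200,300,400):
        X=ray('top',u,z);print(u,z,X.round()[:2],proj('scene',X).round())
print('potL',ray('top',(194.8,197),65))
s=monitor.state();from scipy.spatial.transform import Rotation as Ro
R=Ro.from_quat(s['tcp_rot'],scalar_first=True).as_matrix();print(R.round(4))
p=s['ee_pos']
for w in((350,-350,230),(565,-195,230)):print(R.T@(np.array(w)-p))
c=optics.camera_info('wrist');print(c,-c['R'].T@c['t'])
cv2.imwrite('pics/w0.png',optics.capture('wrist')[:,:,::-1])
E
```

```text
(517, 302) 0 [ 370. -515.] [ 24. 251.]
(517, 302) 100 [ 382. -467.] [ 31. 215.]
(517, 302) 200 [ 394. -419.] [ 38. 174.]
(517, 302) 300 [ 406. -371.] [ 46. 126.]
(517, 302) 400 [ 418. -323.] [55. 71.]
(511, 108) 0 [ 817. -530.] [ 69. 447.]
(511, 108) 100 [ 786. -481.] [ 75. 390.]
(511, 108) 200 [ 756. -431.] [ 82. 326.]
(511, 108) 300 [ 726. -382.] [ 89. 255.]
(511, 108) 400 [ 695. -333.] [ 98. 175.]
(552, 90) 0 [ 857. -627.] [  9. 508.]
(552, 90) 100 [ 823. -569.] [ 19. 443.]
(552, 90) 200 [ 789. -510.] [ 29. 372.]
(552, 90) 300 [ 755. -451.] [ 41. 293.]
(552, 90) 400 [ 720. -393.] [ 54. 205.]
(559, 313) 0 [ 345. -606.] [-23. 260.]
(559, 313) 100 [ 359. -549.] [-15. 223.]
(559, 313) 200 [ 373. -493.] [ -5. 181.]
(559, 313) 300 [ 388. -436.] [  5. 133.]
(559, 313) 400 [ 402. -380.] [17. 77.]
potL [614.84436213 199.7625206   65.        ]
[[ 9.502e-01  3.115e-01 -7.000e-04]
 [ 3.116e-01 -9.502e-01  1.900e-03]
 [-1.000e-04 -2.000e-03 -1.000e+00]]
[ 223.56740349 -282.62671707    0.80697379]
[ 476.15712136 -362.92875239    0.93944634]
{'camera_matrix': array([[358.50084494,   0.        , 279.44215737],
       [  0.        , 358.50084494, 211.09083749],
       [  0.        ,   0.        ,   1.        ]]), 'R': array([[ 0.31258291, -0.94988986, -0.00108837],
       [-0.90058615, -0.29672236,  0.31764829],
       [-0.30205383, -0.09831125, -0.94820798]]), 't': array([-724.52525143,  -42.63640039,  379.32404882])} [ 302.652741   -663.57853947  372.43291601]
```

View pics/w0.png

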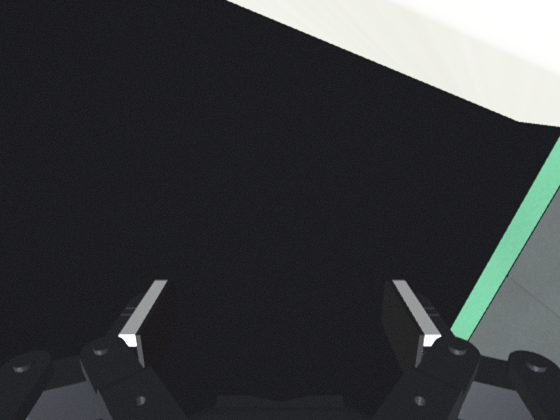

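The wrist view shows the grey block's base running from (228,0) to (515,122), close ahead. I'll leave along +y first and then cross over.

Emit:
{"op": "apply_moves", "data": {
  "moves": [15,-48,0,0,0,0,85,30,-96,0,0,0,0,85,45,-144,0,0,0,0,85,60,-192,0,0,0,0,85,70,-230,0,0,0,0,85,115,-245,0,0,0,0,85,160,-260,0,0,0,0,85,205,-275,0,0,0,0,85,250,-290,0,0,0,0,85,295,-304,0,0,0,0,85,340,-319,0,0,0,0,85,388,-334,0,0,0,0,85]
}}

```text
time: 1.35
ee_pos: [491.1, -249.7, 231.2]
tcp_rot: [0.0, 0.988, 0.157, -0.0]
ft_force: [-1.0, -0.4, 0.1]
finger_gap: 85.1
gripper_force: 0.0
```

Emit:
{"op": "apply_moves", "data": {
  "moves": [45,-14,0,0,0,0,60,88,-29,0,0,0,0,60,88,-29,0,0,0,0,60,88,-29,0,0,0,0,60]
}}

```text
time: 1.75
ee_pos: [565.5, -194.4, 230.8]
tcp_rot: [-0.0, 0.987, 0.159, -0.0]
ft_force: [-0.4, -0.5, 0.4]
finger_gap: 59.9
gripper_force: 0.0
```

```bash
cat >> h.py <<'E'
import cv2
from scipy.spatial.transform import Rotation as Ro
def pose():
    s=monitor.state();return s['ee_pos'],Ro.from_quat(s['tcp_rot'],scalar_first=True).as_matrix(),s
def go(w):
    p,R,s=pose();return (R.T@(np.array(w,float)-p)).round(1)
def snap(f):
    c=optics.camera_info('wrist');im=optics.capture('wrist');cv2.imwrite(f,im[:,:,::-1]);return c,im
E
python3 - <<'E'
from h import *
p,R,s=pose();print(p,R.round(3),s['time'],s['qpos'].round(2),s['finger_gap'])
c,im=snap('pics/w1.png')
np.save('c1.npy',c,allow_pickle=True)
for X in((565,-195,101),(565,-195,73)):print(proj('',X,c))
E
```

```text
[ 565.46022423 -194.42238579  230.83459721] [[ 0.949  0.315 -0.001]
 [ 0.315 -0.949  0.   ]
 [-0.001 -0.001 -1.   ]] 1.75 [ 0.3   0.43 -0.07  1.9   0.04  0.81 -1.03] 59.91411326409877
[279.23171164 199.44743805]
[279.23941209 190.15308737]
```

View pics/w1.png

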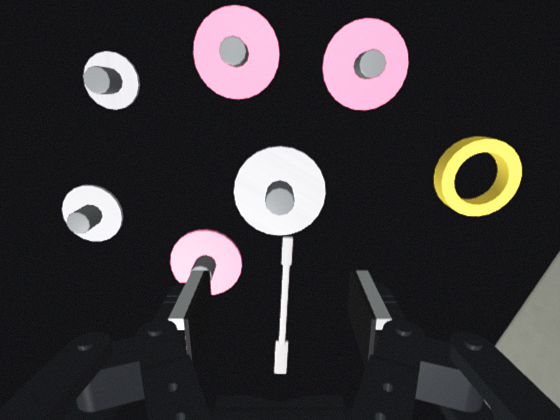

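The wrist view shows the lid centre at (279.5,191) and the knob at (279.5,199), both within 1 mm of the prediction. I'll descend and grip.

Emit:
{"op": "apply_moves", "data": {
  "moves": [0,0,48,0,0,0,50,0,0,90,0,0,0,50,0,0,130,0,0,0,50,0,0,154,0,0,0,50,0,0,154,0,0,0,50,0,0,154,0,0,0,20,0,0,154,0,0,0,20,0,0,154,0,0,0,15,0,0,154,0,0,0,15,0,0,154,0,0,0,15]
}}

```text
time: 2.8
ee_pos: [565.9, -196.8, 79.1]
tcp_rot: [0.001, 0.988, 0.157, 0.001]
ft_force: [-1.1, -0.7, 6.8]
finger_gap: 22.1
gripper_force: 59.2
```

Emit:
{"op": "apply_moves", "data": {
  "moves": [0,0,-10,0,0,0,15,0,0,-40,0,0,0,15,0,0,-80,0,0,0,15,0,0,-120,0,0,0,15,0,0,-120,0,0,0,15,0,0,-120,0,0,0,15]
}}

```text
time: 3.4
ee_pos: [565.2, -195.7, 198.7]
tcp_rot: [0.0, 0.987, 0.158, 0.001]
ft_force: [-0.7, -0.5, -2.8]
finger_gap: 22.0
gripper_force: 58.9
```

```bash
python3 - <<'E'
from h import *
p,R,s=pose();print(p,R.round(3),s['time'],s['ft_force'],s['finger_gap'])
c,im=snap('pics/w2.png'); np.save('c2.npy',c,allow_pickle=True)
for X in((p[0],p[1],p[2]+24),(p[0],p[1],p[2]-3),(565,-195,60)):print(proj('',X,c))
c=optics.camera_info('top');t=optics.capture('top')[...,::-1];sc=optics.capture('scene')[...,::-1]
cv2.imwrite('pics/m2.png',np.hstack([cv2.resize(sc[130:290,120:320],None,fx=2.6,fy=2.6),cv2.resize(im[150:412,180:380,::-1],None,fx=1.3,fy=416/262)]))
E
```

```text
[ 565.21549827 -195.71004151  198.74513875] [[ 0.95   0.312  0.002]
 [ 0.312 -0.95  -0.001]
 [ 0.002  0.001 -1.   ]] 3.4 [-0.74280338 -0.53775123 -2.76301372] 21.992603406468664
[278.20194609 312.80561469]
[278.26674204 278.1534641 ]
[277.5100085  196.00359764]
```

View pics/m2.png

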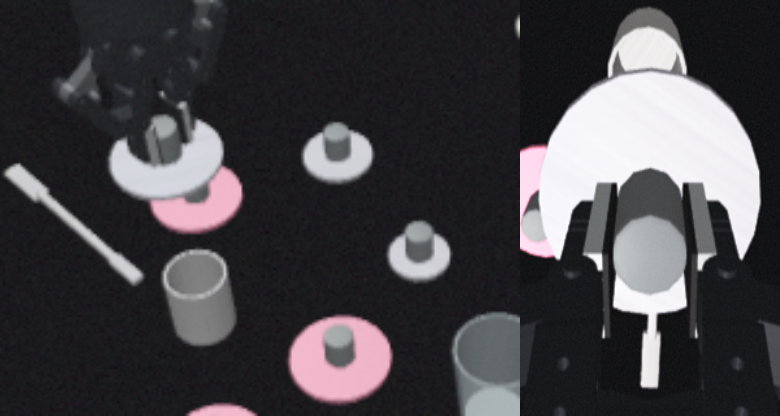

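The composite shows the large lid held level by its knob, with the knob top at wrist (280,310). The small pot is uncovered and upright. I'll stop just short of the large pot to see it with the wrist camera.

Emit:
{"op": "apply_moves", "data": {
  "moves": [9,-45,0,0,0,0,15,18,-90,0,0,0,0,15,27,-135,0,0,0,0,15,36,-180,0,0,0,0,15,45,-225,0,0,0,0,15,54,-270,0,0,0,0,15,63,-315,0,0,0,0,15,71,-355,0,0,0,0,15,71,-361,0,0,0,0,15,71,-361,0,0,0,0,15,71,-361,0,0,0,0,15]
}}

```text
time: 4.65
ee_pos: [519.3, 167.5, 196.2]
tcp_rot: [0.001, 0.988, 0.157, -0.001]
ft_force: [-0.4, -0.1, -2.0]
finger_gap: 22.0
gripper_force: 59.1
```

```bash
python3 - <<'E'
from h import *
p,R,s=pose();print(p,R.round(3),s['time'],s['ft_force'],s['finger_gap'])
c,im=snap('pics/w3.png'); np.save('c3.npy',c,allow_pickle=True)
t=optics.capture('top');sc=optics.capture('scene')
cv2.imwrite('pics/top3.png',t[...,::-1]);cv2.imwrite('pics/scene3.png',sc[...,::-1])
a=cv2.resize(im[0:210,180:390,::-1],None,fx=2,fy=2,interpolation=3)
b=cv2.resize(t[190:244,340:390,::-1],None,fx=3.9,fy=3.9,interpolation=3);d=cv2.resize(sc[220:270,175:223,::-1],None,fx=4,fy=4,interpolation=3)
o=np.zeros((420,640,3),np.uint8);o[:420,:420]=a;o[:b.shape[0],430:430+b.shape[1]]=b;o[215:215+d.shape[0],430:430+d.shape[1]]=d
cv2.imwrite('pics/m3.png',o)
print('potL',proj('',(614.8,199.8,65),c))
for e in(0,1,2,3):print(e,proj('',p+R@[40+e,0,2],c),proj('',p+R@[e,0,-25],c))
E
```

```text
[519.31103083 167.5324804  196.23892099] [[ 0.951  0.31  -0.002]
 [ 0.31  -0.951 -0.002]
 [-0.003  0.001 -1.   ]] 4.65 [-0.39073416 -0.13881877 -2.02708008] 22.03671055417552
potL [276.94588817  60.64139574]
0 [278.25011151 194.18221405] [278.10132047 314.46234265]
1 [278.24994647 191.87050171] [278.10079361 312.21200554]
2 [278.24978073 189.54893923] [278.10026429 309.95117138]
3 [278.24961428 187.21746355] [278.0997325  307.67976656]
```

View pics/m3.png

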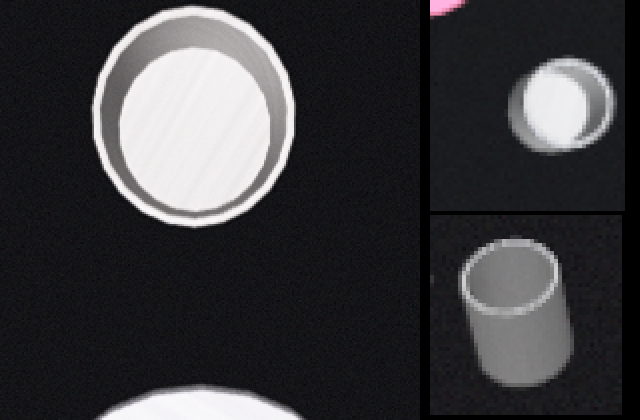

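The picture shows the large pot's rim centred at wrist (276.5,57.8). The held lid's far edge is at row 192.5, centred on column 280. The small pot is upright, with its rim near top (375.4,216).

```bash
python3 - <<'E'
from h import *
c=np.load('c3.npy',allow_pickle=True).item()
P=ray('',(276.4,57.8),65,c);print(P, ray('',(276.4-51,57.8),65,c)-P)
p,R,s=pose();lid=p+R@[1.2,0.7,0];print('move',(R.T@(np.r_[P[:2],0]-np.r_[lid[:2],0])).round(1), s['ee_pos'])
print('small pot',ray('top',(375.5,216.2),60), ray('scene',(202.2,235.3),60))
E
```

```text
[616.43624978 200.73543434  65.        ] [-11.16172981  34.05207804   0.        ]
move [ 1.009e+02 -3.200e+00 -1.000e-01] [520.04285979 166.91806097 196.8663397 ]
small pot [ 565.20898867 -194.62802911   60.        ] [ 574.95879987 -182.51667953   60.        ]
```

Emit:
{"op": "apply_moves", "data": {
  "moves": [45,-2,0,0,0,0,15,90,-3,0,0,0,0,15,101.5,-3,20,0,0,0,15,101.5,-3,65,0,0,0,15,101.5,-3,95,0,0,0,15,101.5,-3,104,0,0,0,15,101.5,-3,104,0,0,0,15,101.5,-3,104,0,0,0,15]
}}

```text
time: 5.6
ee_pos: [616.6, 203.5, 94.6]
tcp_rot: [-0.0, 0.988, 0.157, 0.001]
ft_force: [-0.0, 0.7, -1.1]
finger_gap: 21.9
gripper_force: 59.0
```

Emit:
{"op": "apply_moves", "data": {
  "moves": [0,0,4,0,0,0,15,0,0,8,0,0,0,15,0,0,12,0,0,0,15,0,0,15,0,0,0,15,0,0,17,0,0,0,15,0,0,17,0,0,0,15,0,0,17,0,0,0,15]
}}

```text
time: 6.3
ee_pos: [615.4, 203.4, 76.2]
tcp_rot: [0.0, 0.987, 0.158, -0.0]
ft_force: [0.7, -1.0, -0.9]
finger_gap: 22.0
gripper_force: 59.4
```

Emit:
{"op": "apply_moves", "data": {
  "moves": [0,0,1,0,0,0,15,0,0,2,0,0,0,15,0,0,3,0,0,0,15,0,0,3,0,0,0,15]
}}

```text
time: 6.7
ee_pos: [615.5, 203.4, 76.1]
tcp_rot: [0.0, 0.988, 0.158, -0.0]
ft_force: [-4.3, -2.7, 16.9]
finger_gap: 22.3
gripper_force: 61.1
```

```bash
python3 - <<'E'
from h import *
p,R,s=pose();print(p,s['time'],s['ft_force'])
c,im=snap('pics/w4.png')
t=optics.capture('top');sc=optics.capture('scene')
d=cv2.resize(sc[130:220,310:430,::-1],None,fx=5,fy=5,interpolation=3)
cv2.imwrite('pics/m4.png',d)
E
```

```text
[615.48566746 203.39571319  76.10302398] 6.7 [-4.3423499  -2.6626368  16.93621417]
```

View pics/m4.png

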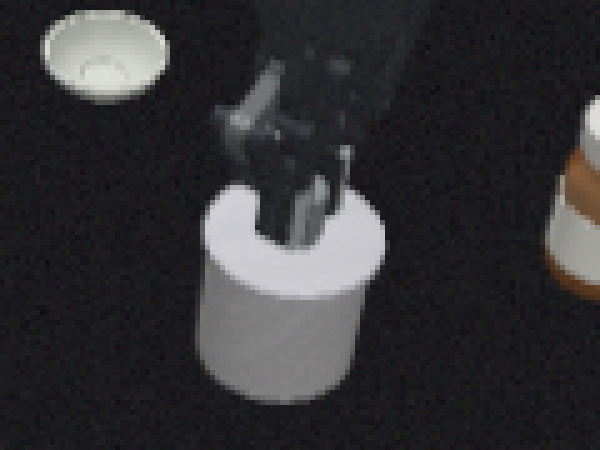

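The view shows the lid flush on the large pot. I'll release, rise and head for the small lid.

Emit:
{"op": "apply_moves", "data": {
  "moves": [0,0,-2,0,0,0,20,0,0,-2,0,0,0,40,0,0,-2,0,0,0,50,0,0,-2,0,0,0,50,0,0,-12,0,0,0,50,0,0,-50,0,0,0,50,0,0,-95,0,0,0,50,-20,45,-110,0,0,0,50,-40,90,-110,0,0,0,50,-60,135,-110,0,0,0,50,-76,180,-110,0,0,0,50,-80,200,-110,0,0,0,50]
}}

```text
time: 8.05
ee_pos: [600.5, -18.1, 183.9]
tcp_rot: [0.002, 0.988, 0.154, -0.001]
ft_force: [0.0, -0.1, 0.7]
finger_gap: 49.7
gripper_force: 0.0
```

Emit:
{"op": "apply_moves", "data": {
  "moves": [0,0,0,0,0,0,50,0,0,0,0,0,0,50]
}}

```text
time: 8.25
ee_pos: [601.9, -10.8, 183.7]
tcp_rot: [-0.0, 0.988, 0.157, 0.0]
ft_force: [0.0, 0.7, 0.6]
finger_gap: 50.1
gripper_force: 0.0
```

```bash
python3 - <<'E'
from h import *
p,R,s=pose();print(p,s['time'],s['ft_force'])
c,im=snap('pics/w5.png');np.save('c5.npy',c,allow_pickle=True)
t=optics.capture('top');sc=optics.capture('scene')
o=np.zeros((420,760,3),np.uint8);o[:,:560]=im[...,::-1]
o[:200,560:]=cv2.resize(t[173:223,170:220,::-1],None,fx=4,fy=4,interpolation=3);o[210:410,560:]=cv2.resize(sc[140:220,325:405,::-1],None,fx=2.5,fy=2.5,interpolation=3)
cv2.imwrite('pics/m5.png',o)
print(proj('',(602.5,-13.8,13),c),proj('',(602.5,-13.8,41),c),go((602.5,-13.8,20)))
E
```

```text
[601.87884858 -10.78456438 183.70812872] 8.25 [0.03383783 0.74657057 0.61050246]
[282.18450858 186.37716516] [282.44242488 194.8987477 ] [ -1.    5.5 163.4]
```

View pics/m5.png

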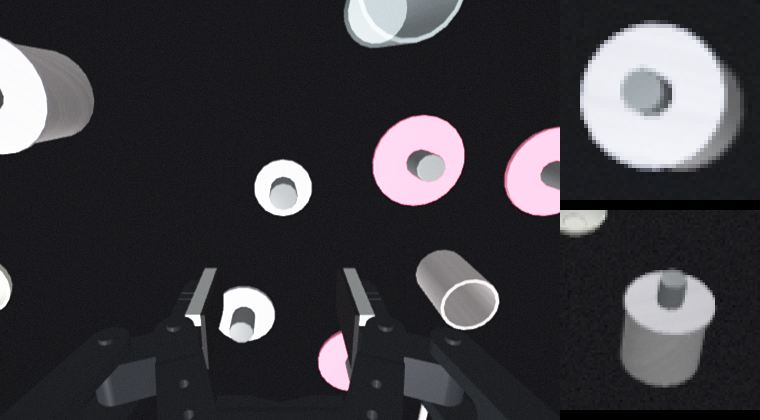

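The large lid sits flush on its pot. The small lid shows at (283,187.5) with its knob at (283.5,195), about 1 px from prediction. Going down for it.

Emit:
{"op": "apply_moves", "data": {
  "moves": [0,3,45,0,0,0,50,0,3,90,0,0,0,50,0,3,130,0,0,0,50,0,3,155,0,0,0,50,0,3,163,0,0,0,50,0,3,163,0,0,0,40,0,3,163,0,0,0,20,0,3,163,0,0,0,15,0,3,163,0,0,0,15,0,3,163,0,0,0,15,0,3,163,0,0,0,15]
}}

```text
time: 9.5
ee_pos: [603.8, -13.9, 21.9]
tcp_rot: [0.0, 0.987, 0.158, 0.001]
ft_force: [0.3, 1.0, 6.3]
finger_gap: 21.6
gripper_force: 59.3
```

Emit:
{"op": "apply_moves", "data": {
  "moves": [0,0,-10,0,0,0,15,0,0,-50,0,0,0,15,0,0,-95,0,0,0,15,0,0,-140,0,0,0,15,-25,20,-165,0,0,0,15,-60,50,-175,0,0,0,15,-95,80,-175,0,0,0,15,-130,108,-175,0,0,0,15,-165,137,-175,0,0,0,15,-188,156,-175,0,0,0,15,-193,160,-175,0,0,0,15,-193,160,-175,0,0,0,15]
}}

```text
time: 10.7
ee_pos: [467.9, -227.5, 195.7]
tcp_rot: [0.0, 0.988, 0.156, -0.0]
ft_force: [-0.1, 0.8, -2.0]
finger_gap: 21.5
gripper_force: 58.9
```

Emit:
{"op": "apply_moves", "data": {
  "moves": [0,0,0,0,0,0,15,0,0,0,0,0,0,15]
}}

```text
time: 10.9
ee_pos: [470.2, -224.5, 195.4]
tcp_rot: [-0.0, 0.987, 0.159, 0.0]
ft_force: [1.1, 0.7, -0.7]
finger_gap: 22.0
gripper_force: 58.9
```

```bash
python3 - <<'E'
from h import *
p,R,s=pose();print(p,R.round(3),s['time'],s['ft_force'],s['finger_gap'])
c,im=snap('pics/w6.png'); np.save('c6.npy',c,allow_pickle=True)
cv2.imwrite('pics/m6.png',cv2.resize(im[0:300,200:360,::-1],None,fx=2,fy=2,interpolation=3))
print('pot',proj('',(565.2,-194.6,60),c))
for e in(-1,0,1,2):print(e,proj('',p+R@[26+e,0,6],c),proj('',p+R@[e,0,-22],c))
E
```

```text
[ 470.23485232 -224.45576753  195.4453456 ] [[ 0.949  0.315  0.001]
 [ 0.315 -0.949  0.001]
 [ 0.001 -0.    -1.   ]] 10.9 [ 1.10815413  0.74453771 -0.72593474] 21.99379889622969
pot [280.88524718  63.81499883]
-1 [278.30258614 224.453593  ] [278.15486962 312.11045041]
0 [278.30265589 222.32834483] [278.15461268 309.90608969]
1 [278.30272592 220.19453537] [278.15435457 307.69168311]
2 [278.30279624 218.05211278] [278.15409528 305.46716183]
```

View pics/m6.png

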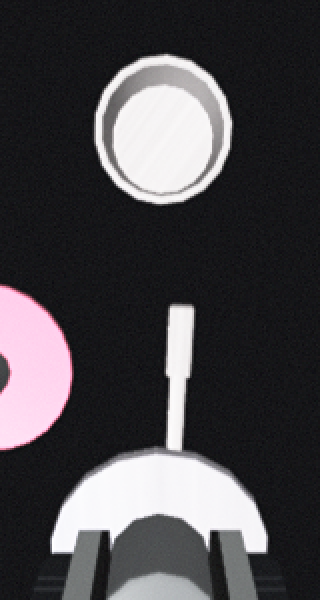

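The small pot's rim centre is at wrist (281.5,64.3). The held small lid's top edge is at row 226 on column 279.5, and the knob's far edge is at row 286.5.

```bash
python3 - <<'E'
from h import *
c=np.load('c6.npy',allow_pickle=True).item()
p=np.array([470.23,-224.46,195.45]);_,R,s=pose()
for e in(-2,-1,0,1):print(e,[proj('',p+R@[26+e,0,g],c)[1].round(1) for g in(4,6,9,11)],[proj('',p+R@[12+e,0,g],c)[1].round(1) for g in(-24,-22)])
P=ray('',(281.4,64.2),60,c);print(P,np.linalg.norm(ray('',(281.4+34.2,64.2),60,c)-P),(R.T@((P-p)*[1,1,0])).round(1))
E
```

```text
-2 [np.float64(228.2), np.float64(226.6), np.float64(224.2), np.float64(222.7)] [np.float64(290.1), np.float64(287.3)]
-1 [np.float64(226.1), np.float64(224.5), np.float64(222.1), np.float64(220.6)] [np.float64(287.7), np.float64(285.0)]
0 [np.float64(223.9), np.float64(222.3), np.float64(220.0), np.float64(218.5)] [np.float64(285.4), np.float64(282.7)]
1 [np.float64(221.8), np.float64(220.2), np.float64(217.9), np.float64(216.4)] [np.float64(283.0), np.float64(280.3)]
[ 565.07347683 -195.03218162   60.        ] 24.573610462661403 [99.3  1.9  0.1]
```

Emit:
{"op": "apply_moves", "data": {
  "moves": [45,0.5,0,0,0,0,15,90,1,0,0,0,0,15,100.5,1.5,20,0,0,0,15,100.5,1.5,65,0,0,0,15,100.5,1.5,95,0,0,0,15,100.5,1.5,104,0,0,0,15,100.5,1.5,104,0,0,0,15,100.5,1.5,104,0,0,0,15]
}}

```text
time: 11.75
ee_pos: [566.2, -196.2, 92.4]
tcp_rot: [0.0, 0.987, 0.158, 0.001]
ft_force: [0.1, 0.2, -0.1]
finger_gap: 21.8
gripper_force: 58.9
```

Emit:
{"op": "apply_moves", "data": {
  "moves": [0,0,4,0,0,0,15,0,0,8,0,0,0,15,0,0,12,0,0,0,15,0,0,15,0,0,0,15,0,0,17,0,0,0,15,0,0,17,0,0,0,15,0,0,17,0,0,0,15]
}}

```text
time: 12.45
ee_pos: [565.4, -196.0, 74.3]
tcp_rot: [-0.0, 0.987, 0.158, 0.0]
ft_force: [0.8, 2.3, -1.0]
finger_gap: 22.3
gripper_force: 58.9
```

Emit:
{"op": "apply_moves", "data": {
  "moves": [0,0,1,0,0,0,15,0,0,2,0,0,0,15,0,0,3,0,0,0,15,0,0,4,0,0,0,15,0,0,4,0,0,0,15]
}}

```text
time: 12.95
ee_pos: [566.0, -195.6, 73.7]
tcp_rot: [0.0, 0.987, 0.158, 0.001]
ft_force: [-3.2, 3.1, 23.4]
finger_gap: 22.1
gripper_force: 61.5
```

Contact came at 73.7. With a grasp gap of 8.9 mm, I'd expect the seated height to be 73.9, so the lid is home. Releasing.

Emit:
{"op": "apply_moves", "data": {
  "moves": [0,0,-2,0,0,0,20,0,0,-2,0,0,0,40,0,0,-2,0,0,0,50,0,0,-2,0,0,0,50,0,0,-12,0,0,0,50,0,0,-50,0,0,0,50,0,0,-95,0,0,0,50,-45,0,-120,0,0,0,50,-80,0,-120,0,0,0,50,-80,0,-120,0,0,0,50]
}}

```text
time: 13.95
ee_pos: [482.9, -223.9, 191.2]
tcp_rot: [0.0, 0.988, 0.155, -0.002]
ft_force: [0.7, 0.3, -1.3]
finger_gap: 49.6
gripper_force: 0.0
```

```bash
python3 - <<'E'
from h import *
t=optics.capture('top')[...,::-1];sc=optics.capture('scene')[...,::-1];w=optics.capture('wrist')[...,::-1]
o=np.zeros((420,800,3),np.uint8);o[:,:400]=cv2.resize(sc[200:263,165:225],(400,420),interpolation=3)
o[:200,405:605]=cv2.resize(t[190:240,350:400],(200,200),interpolation=3);o[210:410,405:605]=cv2.resize(sc[140:220,325:405],(200,200),interpolation=3)
o[:400,610:800]=cv2.resize(w[0:200,230:325],(190,400),interpolation=3)
cv2.imwrite('pics/m7.png',o)
E
```

```text
(no output)
```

View pics/m7.png

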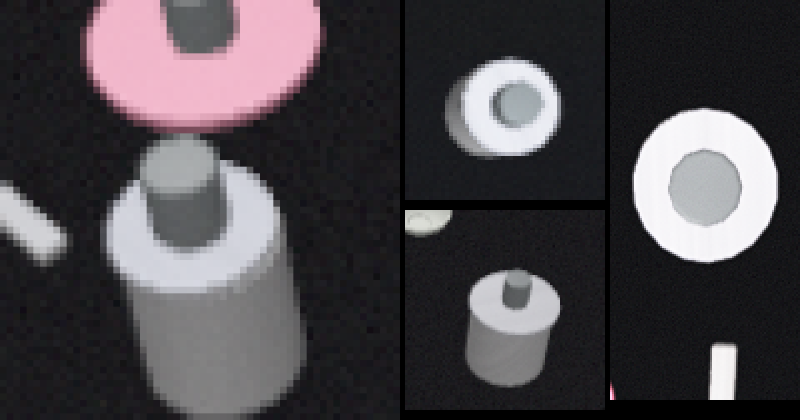

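The small lid looks flush, with its knob top at scene (192.0,224.4) and top (378.8,215.5). I'll check the height and tilt numerically using this picture.

```bash
python3 - <<'E'
from h import *
t=optics.capture('top');
def tri(a,b):
    A=[]
    for n,u in(('top',a),('scene',b)):
        c=optics.camera_info(n);M=c['camera_matrix']@np.c_[c['R'],c['t']];A+=[u[0]*M[2]-M[0],u[1]*M[2]-M[1]]
    v=np.linalg.svd(np.array(A))[2][-1];return v[:3]/v[3]
print(tri((378.6,215.4),(191.6,224.2)))
print('flange',tri((376.5,216.4),(193.7,233.7)))
# predicted, seated at pot (565.1,-195,60)
for X in((565.1,-195,65),(565.1,-195,93)):print(proj('top',X),proj('scene',X))
s=monitor.state();print(s['ee_pos'],s['dq'].round(3))
c,w=snap('pics/w8.png');g=(w.min(2)>225).astype(np.uint8)
for k in cv2.findContours(g,0,1)[0]:
    if cv2.contourArea(k)>2000:
        e=cv2.fitEllipse(k);print(e,ray('',e[0],65,c))
E
```

```text
[ 564.41434744 -195.74152617   91.65899286]
flange [ 564.55236241 -196.24090645   62.7397709 ]
[376.09911696 216.08023807] [194.20619232 232.92018959]
[378.56289002 215.11632647] [192.18749763 223.83742   ]
[ 490.04582435 -220.944465    190.49261104] [-0.007  0.014 -0.005 -0.01  -0.     0.001  0.002]
((52.4068489074707, 143.32383728027344), (59.66720199584961, 73.34794616699219), 133.6604461669922) [479.70005378 -48.1344498   65.        ]
((278.0383605957031, 95.54753875732422), (70.33514404296875, 73.80436706542969), 176.8494873046875) [ 563.98557354 -196.227157     65.        ]
```

The knob and flange axes agree to under 1 mm and the heights match a seated lid. The centre is within about 2 mm of the pot's.

```bash
python3 -c "
from rig import ticket
print(ticket.sign_off())"
```

```text
the job is handed in; nothing more can be done
None
```

I closed both pots, each with the lid that fits, and handed the job in. My last camera checks showed the large lid flush on the large pot and the small lid level, fully down and about 2 mm off centre; the hand-in call returned no verdict.

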